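# Fetch the immersion oil from behind the stain bottles

## Task

The immersion oil, the amber vial with the green cap, is shut in at the back of the stain rack by three taller stain bottles. First clear all three bottles off the rack and stand them on the steel side tray, then fetch the oil vial and stand it in the middle of the round coaster, and after that put every bottle back upright on the very spot of the rack where it stood at the start. Keep bottles and vial upright all the time, and leave the spare white-capped vial and the petri dish where they are.

Things in the scene. Friction and masses are not known exactly. Their poses are not given: they have to be found in the camera images.
- red_bottle: Red-capped straight-sided white plastic stain bottle, 114 mm tall: body 33 mm across for the lower 80 mm, red screw cap 34 mm across for the upper 34 mm, a band of the same colour round the body; about 0.09 kg. Origin at the centre of its underside, z up; its yaw means nothing. Starts upright on one of the three places of the rack round the vial (which one changes).
- blue_bottle: Blue-capped straight-sided white plastic stain bottle, 114 mm tall: body 33 mm across for the lower 80 mm, blue screw cap 34 mm across for the upper 34 mm, a band of the same colour round the body; about 0.09 kg. Origin at the centre of its underside, z up; its yaw means nothing. Starts upright on one of the three places of the rack round the vial (which one changes).
- yellow_bottle: Yellow-capped straight-sided white plastic stain bottle, 114 mm tall: body 33 mm across for the lower 80 mm, yellow screw cap 34 mm across for the upper 34 mm, a band of the same colour round the body; about 0.09 kg. Origin at the centre of its underside, z up; its yaw means nothing. Starts upright on one of the three places of the rack round the vial (which one changes).
- oil_vial: Immersion oil: amber glass vial with a green cap, a plain cylinder 28 mm across and 58 mm tall (cap: the upper 18 mm), about 0.045 kg. Origin at the centre of its underside, z up. Starts upright on the rack at about x = 25 mm, y = 0 of the rack's frame, with a bottle on its +y, -y and -x sides and the rack's back wall on its +x side (16 mm away); with the bottles gone the free way for two fingers is along the rack's y, one finger on either side.
- rack: Fixed stain rack: a flat white base 130 mm (its x) by 170 mm (its y), 8 mm thick, with a blue upright back wall 70 mm high (from the bench), 6 mm thick, along its +x edge (inner face at x = 55 mm). Grey discs mark the places: bottles at (15, 48), (15, -48) and (-27, 0) mm, the vial at (25, 0) mm in its frame. Origin at the centre of the underside of the base, on the bench; the things on it stand 8 mm above that.
- side_tray: Fixed steel side tray, empty at the start, open on top: 230 mm (its x) by 90 mm (its y) outside, rim 14 mm high, walls and floor 4 mm thick (inside 222 by 82 mm, things stand 4 mm above the bench). Origin at the centre of its underside. It is on the left or the right of the rack.
- coaster: Fixed round white coaster, 84 mm across and 6 mm thick, with a blue disc 52 mm across in its middle; the vial belongs wholly inside the blue disc. Origin at the centre of its underside, top 6 mm above it. On the other side of the rack from the tray.
- spare_vial: Bystander: amber vial like the oil vial (28 mm across, 58 mm tall) but with a white cap, standing on the bench on the robot's side of the rack. Origin at the centre of its underside. To be left alone.
- petri_dish: Bystander: closed pale petri dish, 60 mm across, 14 mm high, lying on the bench on the robot's side of the rack. Origin at the centre of its underside. To be left alone.

How it is judged:
By the outcome, as a careful person would: the job done as asked, in the order asked, and still so for the second after the job is handed in, with the robot touching nothing.
It also fails if it takes over 138 s, if anything falls off the work surface, if the arm or the gripper's body presses on something with over 40 N, if the wrist force passes 120 N, or if a joint passes its speed limit or range.

## Robot

A 6-joint arm with a two-finger parallel gripper is mounted at the origin on the work surface. World frame = base frame: x ahead of the robot, y to its left, z up, the work surface at z = 0. Lengths are in m, angles in rad, forces in N, time in s.
With the tool pointing down it reaches from about 0.35 to 0.925 m from the base axis. Payload 6.4 kg.
Tool frame: the origin (TCP) lies on the centre line of the jaws, within the pads' length; the fingertips stand 25 mm ahead of it and the grasp point (between the pads) lies 6 mm ahead of it (arm.tips_ahead is the distance from the TCP to the fingertips, in m); z points along the fingers, y is the line along which they close (so a half turn about z gives the same grasp; the last joint's range is limited). The gripper opens to 85 mm and grips with 20 to 120 N. Pads are 22 mm wide; open, the fingers measure 114 mm over their backs; the gripper's body (76 mm by 85 mm) begins 54 mm behind the grasp point. The pads swing forward as they close: fully open they stand 13 mm farther back than shut.
Start: joints at [-1.329, 0.245, 1.558, -0, 1.339, -0.174], TCP at [0.263, -0.595, 0.234] pointing down, gripper open.
Joint ranges: [-3.13, 3.13], [-1.02, 2.26], [0.13, 2.54], [-0.95, 4.09], [0.21, 2.88], [-2.74, 2.74]. Speed limits (rad/s): [2.57, 2.57, 3.14, 3.14, 3.14, 3.14].

## Interface

Orientations are given as a unit quaternion [x, y, z, w].
In Python, from station import arm, vision gives the robot as it stands.
- The arm moves only by the shell command python3 -m inch 'ROWS' [FORCE]. ROWS is JSON, a list of rows, each a list of 5 numbers: the finger opening in m, from 0 to 0.0854, then the shift along the tool's x, y, z in m, then the turn about the tool's z in degrees. In form: [[gripper, x, y, z, spin], ...]. A call has 1 to 20 rows; each row is the pose to reach, as a shift and turn from the pose commanded when the call began, along the tool's axes at that moment; what a row does not reach only later rows make up. A row lasts 1/10 s, in which the tool goes at most 50 mm and 8.59 degrees, less where a joint would pass 70% of its speed; a pose out of reach is approached as far as the arm can. A call with a gripper value outside its range is refused whole. The fingers move at their own pace and stop on an object; FORCE is the grip in N (left out, the last holds). Time passes only in rows, so rows that repeat a pose let the fingers close. It gives the time, the measured TCP pose, the force, the opening and the grip force at its end, in the units of the state.
- arm.observe(): the state, without advancing time (a new reading comes with each control period).
- vision.read_camera(name): name is "scene" or "top"; returns a dict with "pixels" (384x512x3 uint8, red, green, blue), "intrinsics" (3x3 intrinsics, pixels), "distortion" ([k1, k2, p1, p2, k3] as OpenCV has them; the pictures are not rectified), "R" (3x3) and "t" (3): a world point X has camera coordinates R X + t. Camera axes: x right, y down, z forward; pixel columns grow to the right and rows downward; lengths in m; the calibration is good to about 2 mm. A picture is of the moment at which its call begins. There is no depth.
- arm.hand_in(): hands the job in; it is judged then, once.
The state is a dict: "clock": time; "qpos": joint angles; "joint_velocities": joint speeds; "tau": joint torques, N m; "tcp_pos": TCP position; "tcp_rot": TCP orientation; "force": force on the tool from outside, world axes, zero at the start; "torque": the same for the moment, N m; "grip_width": finger opening in m; "finger_force": force on a finger pad.
Only numpy, scipy, OpenCV 4.12 (cv2) and the standard library are available. Lean on these libraries where they do the work, as an engineer would, in place of code of your own. Each camera call takes 0.05 s, during which the arm holds its last target. There are 200 camera calls.

## Working session

There is one attempt and no reset: what is moved stays moved. The work goes in short steps, Python scripts to look and compute and a shell command to move; the robot and the scene stay as the last step left them, time stands still between calls to the robot, and variables do not carry over. Pictures are saved under pics/ and viewed, at most 14 in all, crops included, and the job is handed in when it is done.

```bash
ls; mkdir -p pics; python3 - <<'E'
from station import arm, vision
import cv2
for n in ("scene","top"):
    c=vision.read_camera(n)
    cv2.imwrite(f"pics/{n}0.png",c["pixels"][:,:,::-1])
    print(n,c["intrinsics"],c["distortion"],c["R"],c["t"])
print(arm.observe(),arm.tips_ahead)
E
```

```text
pics
scene [[473.40473074   0.         259.60729635]
 [  0.         473.40473074 187.41068794]
 [  0.           0.           1.        ]] [-0.125219  0.        0.        0.        0.      ] [[ 0.7846844   0.61956139 -0.02034887]
 [ 0.35485361 -0.47585926 -0.8047589 ]
 [-0.50828074  0.62426088 -0.59325293]] [-0.43925075 -0.14403421  1.297454  ]
top [[372.91045574   0.         253.38925033]
 [  0.         372.91045574 187.17203672]
 [  0.           0.           1.        ]] [0.01844301 0.         0.         0.         0.        ] [[ 0.0280208  -0.99950621 -0.01421842]
 [-0.99250752 -0.02612668 -0.1193575 ]
 [ 0.11892709  0.01745638 -0.99274953]] [-0.01099045  0.55332667  0.86841855]
{'clock': 0.1, 'qpos': array([-1.32910269e+00,  2.45769535e-01,  1.55892487e+00,  4.36152587e-05,
        1.33869019e+00, -1.74089375e-01]), 'joint_velocities': array([-0.0009895 , -0.00018338, -0.00265036, -0.00238516, -0.00109204,
       -0.0004407 ]), 'tau': array([-4.57010801e-04, -4.30672073e+01, -3.27130258e+01, -1.62417246e-04,
        2.80885171e-03,  8.46427014e-06]), 'tcp_pos': array([ 0.26243753, -0.59411068,  0.23275672]), 'tcp_rot': array([ 9.78468923e-01,  2.06392257e-01, -9.07380997e-06, -8.96178069e-04]), 'force': array([-0.23140943, -1.18758374, -0.21487983]), 'torque': array([ 0.00077611, -0.02154651, -0.00825721]), 'finger_force': 0.0, 'grip_width': 0.08563540520380658} 0.025
```

View pics/scene0.png

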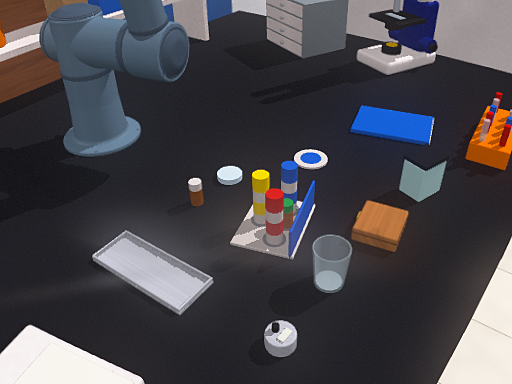

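View pics/top0.png

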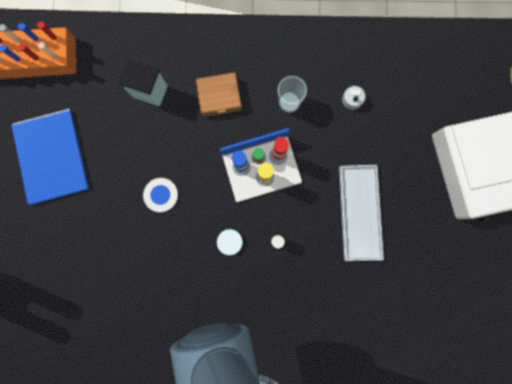

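Yellow stands in front (top view 265,173), blue to the left (240,160), red to the right (280,150), and the green vial is behind them (258,155). The tray is on the right (361,213) and the coaster on the left (160,195).

```bash
cat > h.py <<'E'
from station import arm, vision
import cv2, numpy as np
from scipy.spatial.transform import Rotation as Ro
HUE={"red":(172,8),"blue":(105,122),"yellow":(22,34),"green":(50,85)}
def ray(c,uv,z):
    p=cv2.undistortPoints(np.float64(uv).reshape(-1,1,2),c["intrinsics"],np.float64(c["distortion"]))[:,0]
    R,t=np.array(c["R"]),np.array(c["t"]); d=np.c_[p,np.ones(len(p))]@R; C=-R.T@t
    return C+d*((z-C[2])/d[:,2])[:,None]
def proj(c,X):
    return cv2.projectPoints(np.float64(X).reshape(-1,1,3),cv2.Rodrigues(np.array(c["R"]))[0],np.float64(c["t"]),c["intrinsics"],np.float64(c["distortion"]))[0][:,0]
def comps(c,col,box=None,smin=110,vmin=60,amin=15):
    hsv=cv2.cvtColor(c["pixels"],cv2.COLOR_RGB2HSV); h=hsv[...,0].astype(int); lo,hi=HUE[col]
    m=((h>=lo)&(h<=hi) if lo<hi else (h>=lo)|(h<=hi))&(hsv[...,1]>smin)&(hsv[...,2]>vmin)
    if box: k=np.zeros_like(m); x0,y0,x1,y1=box; k[y0:y1,x0:x1]=1; m&=k
    n,l,s,ce=cv2.connectedComponentsWithStats(m.astype(np.uint8))
    return sorted([(int(s[i,4]),ce[i],s[i,:4]) for i in range(1,n) if s[i,4]>=amin],key=lambda a:-a[0])
def state():
    s=arm.observe(); R=Ro.from_quat(s["tcp_rot"]).as_matrix()
    print("t",round(s["clock"],2),"tcp",s["tcp_pos"].round(4),"x",R[:,0].round(3),"y",R[:,1].round(3),"w",round(s["grip_width"],4),"F",s["force"].round(1)); return s,R
def delta(xyz,ydir=None):
    s,R=state(); d=R.T@(np.array(xyz)-s["tcp_pos"]); print("delta tool mm",(d*1000).round(1))
    if ydir is not None:
        v=R.T@np.r_[ydir,0]; a=np.degrees(np.arctan2(-v[0],v[1])); print("spin",round((a+90)%180-90,1))
E
python3 - <<'E'
from h import *
for n,box in (("top",(215,120,310,205)),("scene",(225,150,325,260))):
    c=vision.read_camera(n)
    for col in HUE:
        for a,ce,s in comps(c,col,box)[:3]:
            z=.057 if col=="green" else .105
            print(n,col,a,ce.round(1),s,(ray(c,[ce],z)[0]*1000).round(1))
    b=(135,170,185,220) if n=="top" else (290,145,330,172)
    for a,ce,s in comps(c,"blue",b)[:1]: print("coaster",n,a,s,(ray(c,[ce],.006)[0]*1000).round(1))
    g=cv2.cvtColor(c["pixels"],cv2.COLOR_RGB2GRAY); k=np.zeros_like(g)
    x0,y0,x1,y1=(325,155,395,270) if n=="top" else (85,225,220,318)
    k[y0:y1,x0:x1]=(g[y0:y1,x0:x1]>80)
    cn=max(cv2.findContours(k,0,2)[0],key=cv2.contourArea)
    P=(ray(c,cn[:,0,:],.012)[:,:2]*1000).astype(np.float32); print("tray",n,cv2.minAreaRect(P))
E
```

```text
top red 203 [280.7 145.6] [274 138  15  17] [640.6 -56.  105. ]
top blue 779 [249.7 145.3] [219 127  71  40] [639.5  13.8 105. ]
top yellow 208 [265.1 171.1] [258 163  15  17] [581.6 -22.4 105. ]
top green 92 [258.1 153.9] [253 149  11  11] [630.5  -5.2  57. ]
coaster top 279 [151 185  19  19] [532.2 237.    6. ]
tray top ((503.02093505859375, -258.65948486328125), (236.28842163085938, 97.43115997314453), 3.1164541244506836)
scene red 421 [273.9 200.3] [265 188  19  26] [638.8 -53.9 105. ]
scene red 210 [274.4 227.9] [266 219  19  17] [ 686.  -115.3  105. ]
scene blue 701 [301.1 217.8] [289 180  26  79] [707.5 -65.4 105. ]
scene blue 360 [288.9 171.5] [281 160  17  24] [606.6  39.3 105. ]
scene blue 181 [310.3 157.8] [300 153  21  11] [613.1 107.6 105. ]
scene yellow 376 [260.3 180.7] [252 169  18  24] [580.2 -20.1 105. ]
scene yellow 143 [259.  208.1] [253 200  13  15] [631.1 -88.7 105. ]
scene green 123 [287.8 205.1] [284 198  10  15] [ 6.333e+02 -6.000e-01  5.700e+01]
coaster scene 181 [300 153  21  11] [532.  238.5   6. ]
tray scene ((505.3121032714844, -260.60028076171875), (240.58238220214844, 99.01873779296875), 3.2369420528411865)
```

```bash
python3 - <<'E'
from h import *
N={"yellow":(-27,0),"red":(15,-48),"blue":(15,48),"green":(25,0)}
B={"top":(232,150,248,169),"scene":(275,155,301,187)}
fits=[]
for n in B:
    c=vision.read_camera(n); P=[];Q=[]
    for col in N:
        bx=B[n] if col=="blue" else ((215,120,310,205) if n=="top" else (225,150,325,260))
        a,ce,s=comps(c,col,bx)[0]; P.append(ray(c,[ce],.057 if col=="green" else .105)[0,:2]*1000);Q.append(N[col])
    P=np.array(P);Q=np.float64(Q)
    H=(Q-Q.mean(0)).T@(P-P.mean(0)); a=np.arctan2(H[0,1]-H[1,0],H[0,0]+H[1,1]); R=np.array([[np.cos(a),-np.sin(a)],[np.sin(a),np.cos(a)]])
    t=P.mean(0)-R@Q.mean(0); F=Q@R.T+t
    print(n,np.degrees(a),t.round(1),"\nmeas",P.round(1).tolist(),"\nfit",F.round(1).tolist())
delta([.581,-.0215,.235],[-np.sin(np.radians(19)),np.cos(np.radians(19))])
E
```

```text
top 18.222137360154754 [608.9 -13.7] 
meas [[581.2, -22.5], [640.7, -56.1], [609.9, 37.6], [630.5, -5.1]] 
fit [[583.3, -22.2], [638.2, -54.6], [608.2, 36.6], [632.7, -5.9]]
scene 19.02925445194901 [608.1 -11.1] 
meas [[580.3, -20.2], [638.8, -53.8], [606.6, 39.3], [633.3, -0.7]] 
fit [[582.6, -19.9], [638.0, -51.6], [606.7, 39.2], [631.8, -3.0]]
t 0.3 tcp [ 0.2625 -0.5944  0.2334] x [0.915 0.404 0.   ] y [ 0.404 -0.915 -0.001] w 0.0853 F [-0.1  1.8 -0.8]
delta tool mm [ 522.7 -395.5   -1.3]
spin 4.8
```

```bash
python3 -m inch '[[0.065,523,0,0,0]]' 2>&1 | head -0; python3 -m inch '[[0.065,0.523,-0.395,0,5],[0.065,0.523,-0.395,0,5],[0.065,0.523,-0.395,0,5],[0.065,0.523,-0.395,0,5],[0.065,0.523,-0.395,0,5],[0.065,0.523,-0.395,0,5],[0.065,0.523,-0.395,0,5],[0.065,0.523,-0.395,0,5],[0.065,0.523,-0.395,0,5],[0.065,0.523,-0.395,0,5],[0.065,0.523,-0.395,0,5],[0.065,0.523,-0.395,0,5],[0.065,0.523,-0.395,0,5],[0.065,0.523,-0.395,0,5],[0.065,0.523,-0.395,0,5],[0.065,0.523,-0.395,0,5],[0.065,0.523,-0.395,0,5],[0.065,0.523,-0.395,0,5]]' 30; python3 -c "
from h import *
delta([.582,-.0213,.105],[-.323,.946])"
```

```text
clock: 2.2
tcp_pos: [0.6268, -0.0032, 0.2339]
tcp_rot: [0.987, 0.163, -0.0, 0.0]
force: [0.2, 0.4, 0.0]
grip_width: 0.0646
finger_force: 0.0
t 2.2 tcp [ 0.6268 -0.0032  0.2339] x [ 0.947  0.321 -0.   ] y [ 0.321 -0.947  0.   ] w 0.0646 F [0.2 0.4 0. ]
delta tool mm [-48.3   2.8 128.9]
spin -0.1
```

A stray first call in that command moved the arm 50 mm further than planned. It did no harm, and I'm correcting for it now.

```bash
python3 -m inch '[[0.065,-0.048,0.003,0,0],[0.065,-0.048,0.003,0,0],[0.065,-0.048,0.003,0.03,0],[0.065,-0.048,0.003,0.06,0],[0.065,-0.048,0.003,0.09,0],[0.065,-0.048,0.003,0.11,0],[0.065,-0.048,0.003,0.129,0],[0.065,-0.048,0.003,0.129,0],[0.065,-0.048,0.003,0.129,0],[0.065,-0.048,0.003,0.129,0]]' 30
python3 - <<'E'
from h import *
c=vision.read_camera("scene")
im=cv2.resize(c["pixels"][120:280,180:360,::-1],None,fx=4,fy=3.6)
cv2.imwrite("pics/s1.png",im[:600])
delta([.582,-.0213,.105])
E
```

```text
clock: 3.2
tcp_pos: [0.5839, -0.0207, 0.1065]
tcp_rot: [0.987, 0.163, 0.001, 0.001]
force: [0.6, -0.3, 0.7]
grip_width: 0.0649
finger_force: 0.0
t 3.25 tcp [ 0.5839 -0.0205  0.1065] x [0.947 0.322 0.003] y [ 0.322 -0.947  0.002] w 0.0652 F [-0.2 -0.4  0.3]
delta tool mm [-2.   0.1  1.5]
```

View pics/s1.png

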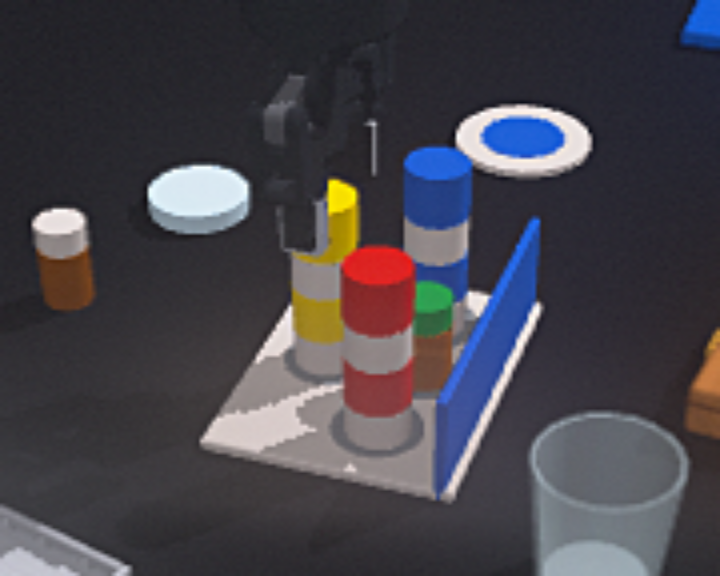

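The jaws straddle the yellow cap (crop ~330,210), clear of the red and blue bottles. Closing, then lifting.

```bash
python3 -m inch '[[0.02,0,0,0,0],[0.02,0,0,0,0],[0.02,0,0,0,0],[0.02,0,0,0,0],[0.02,0,0,0,0],[0.02,0,0,0,0],[0.02,0,0,0,0],[0.02,0,0,0,0]]' 35; python3 -c "
from h import *
state()"; python3 -m inch '[[0.02,0,0,-0.01,0],[0.02,0,0,-0.03,0],[0.02,0,0,-0.06,0],[0.02,0,0,-0.09,0],[0.02,0,0,-0.12,0],[0.02,0,0,-0.135,0],[0.02,0,0,-0.135,0],[0.02,0,0,-0.135,0],[0.02,0,0,-0.135,0]]'; python3 -c "
from h import *
c=vision.read_camera('scene'); print([(a,ce.round(),s) for a,ce,s in comps(c,'yellow',(200,80,330,260))])
delta([.568,-.259,.235])"
```

```text
clock: 4.05
tcp_pos: [0.5834, -0.0203, 0.1057]
tcp_rot: [0.987, 0.163, 0.001, 0.0]
force: [0.1, 0.3, 4.7]
grip_width: 0.0328
finger_force: 34.9
t 4.05 tcp [ 0.5834 -0.0203  0.1057] x [0.947 0.323 0.001] y [ 0.323 -0.947  0.001] w 0.0328 F [0.1 0.3 4.7]
clock: 4.95
tcp_pos: [0.5816, -0.0199, 0.2373]
tcp_rot: [0.987, 0.164, -0.002, -0.001]
force: [0.0, 0.8, -1.2]
grip_width: 0.0326
finger_force: 35.0
[(265, array([259., 151.]), array([250, 142,  19,  18], dtype=int32)), (220, array([261., 124.]), array([249, 109,  20,  25], dtype=int32))]
t 5.0 tcp [ 0.5816 -0.0199  0.2374] x [ 0.947  0.323 -0.003] y [ 0.323 -0.947 -0.002] w 0.0327 F [ 0.1 -1.  -0.9]
delta tool mm [-90.  221.9   2.3]
```

```bash
python3 -m inch '[[0.02,-0.018,0.044,0,0],[0.02,-0.036,0.088,0,0],[0.02,-0.054,0.132,0,0],[0.02,-0.072,0.176,0,0],[0.02,-0.082,0.205,0,0],[0.02,-0.088,0.2195,0,0],[0.02,-0.088,0.2195,0,0],[0.02,-0.088,0.2195,0.03,0],[0.02,-0.088,0.2195,0.06,0],[0.02,-0.088,0.2195,0.09,0],[0.02,-0.088,0.2195,0.11,0],[0.02,-0.088,0.2195,0.122,0],[0.02,-0.088,0.2195,0.128,0],[0.02,-0.088,0.2195,0.128,0],[0.02,-0.088,0.2195,0.128,0],[0.02,-0.088,0.2195,0.128,0],[0.02,-0.088,0.2195,0.128,0]]'; python3 -c "
from h import *
delta([.569,-.256,.1017])
c=vision.read_camera('scene'); cv2.imwrite('pics/s2.png',c['pixels'][:,:,::-1])"
```

```text
clock: 6.7
tcp_pos: [0.5708, -0.2567, 0.1129]
tcp_rot: [0.987, 0.163, 0.001, 0.001]
force: [0.4, 0.6, -0.9]
grip_width: 0.0326
finger_force: 35.1
t 6.7 tcp [ 0.5708 -0.2567  0.1129] x [0.947 0.323 0.001] y [ 0.323 -0.947  0.002] w 0.0326 F [ 0.4  0.6 -0.9]
delta tool mm [-1.5 -1.3 11.2]
```

View pics/s2.png

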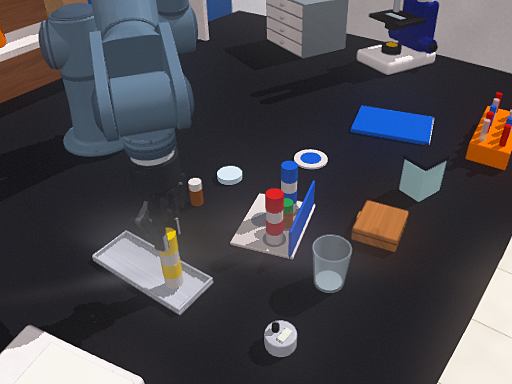

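The yellow bottle is held upright over the right end of the tray (172,285). Lowering it gently.

```bash
python3 -m inch '[[0.02,-0.001,-0.001,0.004,0],[0.02,-0.001,-0.001,0.008,0],[0.02,-0.001,-0.001,0.0105,0],[0.02,-0.001,-0.001,0.0115,0],[0.02,-0.001,-0.001,0.0115,0],[0.02,-0.001,-0.001,0.0115,0],[0.02,-0.001,-0.001,0.0115,0]]'; python3 -m inch '[[0.065,0,0,0,0],[0.065,0,0,0,0],[0.065,0,0,0,0],[0.065,0,0,0,0],[0.065,0,0,0,0]]'; python3 -m inch '[[0.065,0,0,-0.03,0],[0.065,0,0,-0.06,0],[0.065,0,0,-0.1,0],[0.065,0,0,-0.132,0],[0.065,0,0,-0.132,0],[0.065,0,0,-0.132,0]]';  python3 -c "
from h import *
delta([.6390,-.0545,.235])
c=vision.read_camera('scene'); print([(a,ce.round(),s) for a,ce,s in comps(c,'yellow',(90,150,230,320))])"
```

```text
clock: 7.45
tcp_pos: [0.5695, -0.2558, 0.1017]
tcp_rot: [0.987, 0.164, 0.0, -0.0]
force: [-1.5, 2.4, 6.8]
grip_width: 0.0327
finger_force: 35.7
clock: 7.95
tcp_pos: [0.5689, -0.2557, 0.1001]
tcp_rot: [0.987, 0.164, -0.0, -0.0]
force: [-0.3, 0.0, -0.5]
grip_width: 0.0646
finger_force: 0.0
clock: 8.55
tcp_pos: [0.5693, -0.2559, 0.2331]
tcp_rot: [0.987, 0.164, 0.001, 0.001]
force: [-0.2, -0.2, -0.7]
grip_width: 0.0649
finger_force: 0.0
t 8.55 tcp [ 0.5693 -0.2559  0.2331] x [0.947 0.323 0.001] y [ 0.323 -0.947  0.001] w 0.0649 F [-0.2 -0.2 -0.7]
delta tool mm [ 131.  -168.1   -2. ]
[(510, array([167., 245.]), array([156, 232,  23,  28], dtype=int32)), (236, array([172., 275.]), array([162, 263,  20,  20], dtype=int32))]
```

```bash
python3 -m inch '[[0.065,0.03,-0.039,0,0],[0.065,0.06,-0.077,0,0],[0.065,0.09,-0.115,0,0],[0.065,0.12,-0.154,0,0],[0.065,0.131,-0.168,0,0],[0.065,0.131,-0.168,0,0],[0.065,0.131,-0.168,0,0],[0.065,0.131,-0.168,0.03,0],[0.065,0.131,-0.168,0.06,0],[0.065,0.131,-0.168,0.09,0],[0.065,0.131,-0.168,0.115,0],[0.065,0.131,-0.168,0.128,0],[0.065,0.131,-0.168,0.128,0],[0.065,0.131,-0.168,0.128,0],[0.065,0.131,-0.168,0.128,0],[0.065,0.131,-0.168,0.128,0]]'; python3 -c "
from h import *
delta([.639,-.0545,.1055])
c=vision.read_camera('scene'); cv2.imwrite('pics/s3.png',cv2.resize(c['pixels'][120:280,180:360,::-1],None,fx=3,fy=3))"
```

```text
clock: 10.2
tcp_pos: [0.6398, -0.0548, 0.1061]
tcp_rot: [0.987, 0.163, 0.001, 0.001]
force: [0.6, 0.2, 0.4]
grip_width: 0.065
finger_force: 0.0
t 10.2 tcp [ 0.6398 -0.0548  0.1061] x [0.947 0.323 0.002] y [ 0.323 -0.947  0.002] w 0.065 F [0.6 0.2 0.4]
delta tool mm [-0.7 -0.5  0.6]
```

View pics/s3.png

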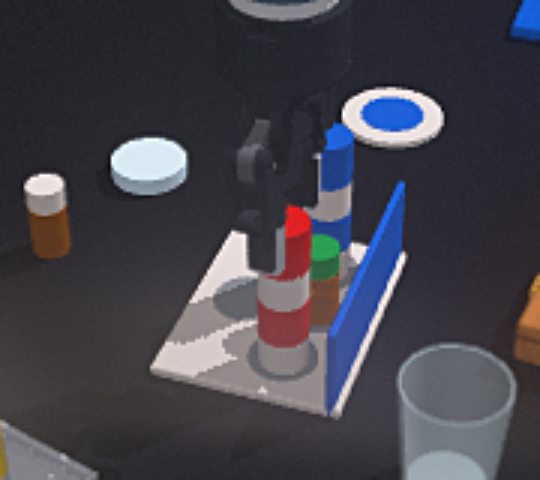

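The jaws are around the red cap (crop 285,235), above the vial. Closing, lifting, and carrying it to the middle of the tray.

```bash
python3 -m inch '[[0.02,0,0,0,0],[0.02,0,0,0,0],[0.02,0,0,0,0],[0.02,0,0,0,0],[0.02,0,0,0,0],[0.02,0,0,0,0],[0.02,0,0,0,0],[0.02,0,0,0,0]]' 35; python3 -m inch '[[0.02,0,0,-0.01,0],[0.02,0,0,-0.03,0],[0.02,0,0,-0.06,0],[0.02,0,0,-0.09,0],[0.02,0,0,-0.12,0],[0.02,0,0,-0.135,0],[0.02,0,0,-0.135,0],[0.02,0,0,-0.135,0],[0.02,-0.039,0.03,-0.135,0],[0.02,-0.078,0.06,-0.135,0],[0.02,-0.117,0.09,-0.135,0],[0.02,-0.156,0.12,-0.135,0],[0.02,-0.185,0.142,-0.135,0],[0.02,-0.195,0.15,-0.135,0],[0.02,-0.195,0.15,-0.135,0],[0.02,-0.195,0.15,-0.135,0],[0.02,-0.195,0.15,-0.135,0]]'; python3 -c "
from h import *
delta([.504,-.2595,.1017])
c=vision.read_camera('scene'); print([(a,ce.round(),s) for a,ce,s in comps(c,'red',(90,100,320,260))])"
```

```text
clock: 11.05
tcp_pos: [0.6391, -0.0545, 0.1048]
tcp_rot: [0.987, 0.164, 0.0, 0.0]
force: [-0.9, -0.5, 5.5]
grip_width: 0.0325
finger_force: 35.1
clock: 12.75
tcp_pos: [0.5032, -0.2579, 0.2386]
tcp_rot: [0.986, 0.164, -0.0, -0.001]
force: [-0.4, -0.2, -1.9]
grip_width: 0.0329
finger_force: 35.1
t 12.75 tcp [ 0.5032 -0.2579  0.2386] x [ 0.946  0.324 -0.   ] y [ 0.324 -0.946 -0.001] w 0.0329 F [-0.4 -0.2 -1.9]
delta tool mm [  0.3   1.9 136.9]
[(397, array([131., 165.]), array([118, 150,  23,  30], dtype=int32)), (318, array([134., 198.]), array([122, 184,  24,  24], dtype=int32))]
```

```bash
python3 -m inch '[[0.02,0,0.002,0.03,0],[0.02,0,0.002,0.06,0],[0.02,0,0.002,0.09,0],[0.02,0,0.002,0.115,0],[0.02,0,0.002,0.126,0],[0.02,0,0.002,0.126,0],[0.02,0,0.002,0.130,0],[0.02,0,0.002,0.134,0],[0.02,0,0.002,0.137,0],[0.02,0,0.002,0.138,0],[0.02,0,0.002,0.138,0],[0.02,0,0.002,0.138,0],[0.02,0,0.002,0.138,0]]'; python3 -m inch '[[0.065,0,0,0,0],[0.065,0,0,0,0],[0.065,0,0,0,0],[0.065,0,0,0,0],[0.065,0,0,0,0]]'; python3 -m inch '[[0.065,0,0,-0.03,0],[0.065,0,0,-0.06,0],[0.065,0,0,-0.1,0],[0.065,0,0,-0.132,0],[0.065,0,0,-0.132,0],[0.065,0,0,-0.132,0]]';  python3 -c "
from h import *
delta([.6075,.0383,.235])
c=vision.read_camera('scene'); print([(a,ce.round(),s) for a,ce,s in comps(c,'red',(90,150,230,320))+comps(c,'yellow',(90,150,230,320))])"
```

```text
clock: 14.1
tcp_pos: [0.5033, -0.2613, 0.1015]
tcp_rot: [0.987, 0.163, 0.0, 0.0]
force: [0.2, -0.2, -1.5]
grip_width: 0.0325
finger_force: 35.1
clock: 14.6
tcp_pos: [0.5033, -0.2612, 0.1014]
tcp_rot: [0.987, 0.164, 0.0, 0.0]
force: [0.4, -0.5, 0.6]
grip_width: 0.0651
finger_force: 0.0
clock: 15.2
tcp_pos: [0.5035, -0.2614, 0.234]
tcp_rot: [0.987, 0.164, 0.001, 0.001]
force: [-0.1, -0.8, -0.7]
grip_width: 0.0652
finger_force: 0.0
t 15.2 tcp [ 0.5035 -0.2614  0.234 ] x [0.947 0.323 0.001] y [ 0.323 -0.946  0.001] w 0.0652 F [-0.1 -0.8 -0.7]
delta tool mm [ 195.1 -250.1   -1.1]
[(477, array([140., 232.]), array([129, 219,  23,  27], dtype=int32)), (222, array([147., 260.]), array([137, 250,  19,  18], dtype=int32)), (506, array([167., 246.]), array([156, 232,  23,  28], dtype=int32)), (237, array([172., 275.]), array([161, 263,  21,  20], dtype=int32))]
```

```bash
python3 -m inch '[[0.065,0.03,-0.038,0,0],[0.065,0.06,-0.076,0,0],[0.065,0.09,-0.114,0,0],[0.065,0.12,-0.153,0,0],[0.065,0.15,-0.191,0,0],[0.065,0.18,-0.23,0,0],[0.065,0.195,-0.25,0,0],[0.065,0.195,-0.25,0,0],[0.065,0.195,-0.25,0,0],[0.065,0.195,-0.25,0.03,0],[0.065,0.195,-0.25,0.06,0],[0.065,0.195,-0.25,0.09,0],[0.065,0.195,-0.25,0.115,0],[0.065,0.195,-0.25,0.129,0],[0.065,0.195,-0.25,0.129,0],[0.065,0.195,-0.25,0.129,0],[0.065,0.195,-0.25,0.129,0],[0.065,0.195,-0.25,0.129,0]]'; python3 -c "
from h import *
delta([.6075,.0383,.105])
c=vision.read_camera('scene'); cv2.imwrite('pics/s4.png',cv2.resize(c['pixels'][120:280,180:360,::-1],None,fx=3,fy=3))"
```

```text
clock: 17.05
tcp_pos: [0.6082, 0.0381, 0.106]
tcp_rot: [0.987, 0.163, 0.001, 0.0]
force: [0.4, -0.2, 0.3]
grip_width: 0.0647
finger_force: 0.0
t 17.05 tcp [0.6082 0.0381 0.106 ] x [0.947 0.323 0.003] y [ 0.323 -0.947  0.001] w 0.0647 F [ 0.4 -0.2  0.3]
delta tool mm [-0.6 -0.4  1. ]
```

View pics/s4.png

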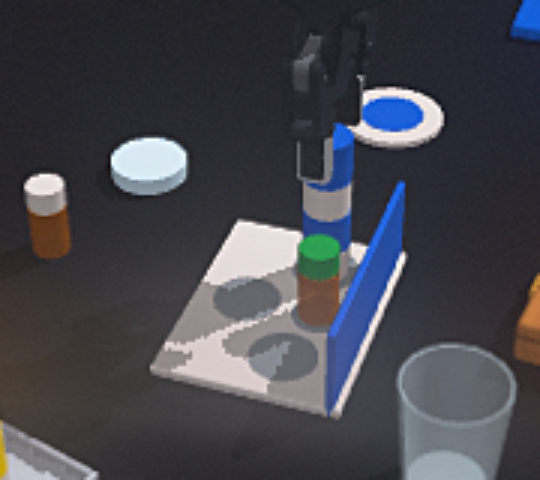

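The jaws straddle the blue cap (crop 330,160), and the rack discs where the yellow and red bottles stood are empty. Closing, then carrying blue to the near end of the tray.

```bash
python3 -m inch '[[0.02,0,0,0,0],[0.02,0,0,0,0],[0.02,0,0,0,0],[0.02,0,0,0,0],[0.02,0,0,0,0],[0.02,0,0,0,0],[0.02,0,0,0,0],[0.02,0,0,0,0]]' 35; python3 -m inch '[[0.02,0,0,-0.01,0],[0.02,0,0,-0.03,0],[0.02,0,0,-0.06,0],[0.02,0,0,-0.09,0],[0.02,0,0,-0.12,0],[0.02,0,0,-0.135,0],[0.02,0,0,-0.135,0],[0.02,0,0,-0.135,0],[0.02,-0.036,0.032,-0.135,0],[0.02,-0.072,0.064,-0.135,0],[0.02,-0.108,0.096,-0.135,0],[0.02,-0.144,0.128,-0.135,0],[0.02,-0.18,0.16,-0.135,0],[0.02,-0.216,0.192,-0.135,0],[0.02,-0.245,0.22,-0.135,0],[0.02,-0.2575,0.23,-0.135,0],[0.02,-0.2575,0.23,-0.135,0],[0.02,-0.2575,0.23,-0.135,0],[0.02,-0.2575,0.23,-0.135,0]]'; python3 -c "
from h import *
delta([.439,-.263,.1017])
c=vision.read_camera('scene'); print([(a,ce.round(),s) for a,ce,s in comps(c,'blue',(60,100,250,290))])"
```

```text
clock: 17.9
tcp_pos: [0.6075, 0.0384, 0.1048]
tcp_rot: [0.987, 0.164, 0.0, 0.0]
force: [-1.4, 0.0, 6.1]
grip_width: 0.0325
finger_force: 35.1
clock: 19.8
tcp_pos: [0.4377, -0.2613, 0.2382]
tcp_rot: [0.986, 0.164, -0.001, -0.001]
force: [0.0, 0.4, -1.3]
grip_width: 0.0324
finger_force: 35.1
t 19.8 tcp [ 0.4377 -0.2613  0.2382] x [ 0.946  0.324 -0.001] y [ 0.324 -0.946 -0.002] w 0.0324 F [ 0.   0.4 -1.3]
delta tool mm [  0.8   2.3 136.5]
[(361, array([104., 153.]), array([ 92, 139,  21,  28], dtype=int32)), (304, array([108., 185.]), array([ 96, 172,  24,  22], dtype=int32))]
```

```bash
python3 -m inch '[[0.02,0,0.001,0.03,0],[0.02,0,0.001,0.06,0],[0.02,0,0.001,0.09,0],[0.02,0,0.001,0.115,0],[0.02,0,0.001,0.126,0],[0.02,0,0.001,0.126,0],[0.02,0,0.001,0.130,0],[0.02,0,0.001,0.134,0],[0.02,0,0.001,0.137,0],[0.02,0,0.001,0.138,0],[0.02,0,0.001,0.138,0],[0.02,0,0.001,0.138,0],[0.02,0,0.001,0.138,0]]'; python3 -m inch '[[0.065,0,0,0,0],[0.065,0,0,0,0],[0.065,0,0,0,0],[0.065,0,0,0,0],[0.065,0,0,0,0]]'; python3 -m inch '[[0.065,0,0,-0.03,0],[0.065,0,0,-0.06,0],[0.065,0,0,-0.1,0],[0.065,0,0,-0.132,0],[0.065,0,0,-0.132,0],[0.065,0,0,-0.132,0]]';  python3 - <<'E'
from h import *
c=vision.read_camera('scene'); d=vision.read_camera('top')
cv2.imwrite('pics/s5.png',c['pixels'][:,:,::-1])
for col in ("red","yellow","blue"): print(col,[(a,ce.round(),s) for a,ce,s in comps(c,col,(90,150,230,320))])
for k,b in ((c,(270,180,300,225)),(d,(235,140,280,175))):
    for a,ce,s in comps(k,"green",b)[:1]: print(a,s,(ray(k,[ce],.057)*1000).round(1))
state()
E
```

```text
clock: 21.15
tcp_pos: [0.4381, -0.2635, 0.1015]
tcp_rot: [0.987, 0.164, 0.0, 0.0]
force: [0.2, 0.6, -0.3]
grip_width: 0.0326
finger_force: 35.1
clock: 21.65
tcp_pos: [0.438, -0.2634, 0.1013]
tcp_rot: [0.987, 0.164, 0.0, 0.0]
force: [0.1, 0.1, 0.7]
grip_width: 0.0651
finger_force: 0.0
clock: 22.25
tcp_pos: [0.4381, -0.2635, 0.2338]
tcp_rot: [0.987, 0.164, 0.0, 0.001]
force: [-0.3, -0.3, -0.9]
grip_width: 0.0654
finger_force: 0.0
red [(481, array([140., 231.]), array([129, 218,  23,  28], dtype=int32)), (226, array([147., 260.]), array([136, 250,  20,  18], dtype=int32))]
yellow [(506, array([167., 246.]), array([156, 232,  23,  28], dtype=int32)), (236, array([172., 275.]), array([161, 263,  21,  20], dtype=int32))]
blue [(449, array([116., 217.]), array([105, 205,  22,  26], dtype=int32)), (199, array([123., 245.]), array([112, 236,  20,  17], dtype=int32))]
172 [280 198  13  15] [[630.7  -3.   57. ]]
92 [253 149  11  11] [[630.5  -5.2  57. ]]
t 22.35 tcp [ 0.4373 -0.2627  0.2316] x [ 0.947  0.323 -0.001] y [ 0.323 -0.947 -0.003] w 0.0653 F [-0.1  0.2  0.8]
```

View pics/s5.png

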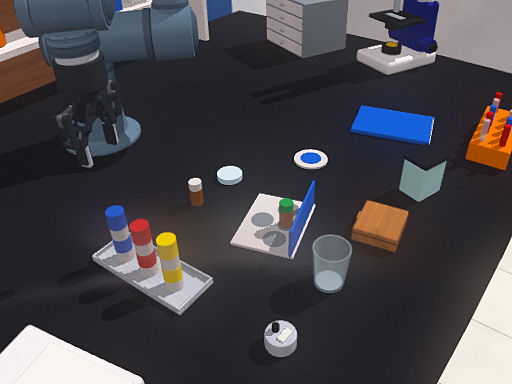

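All three bottles are upright in the tray: blue (116,217), red (140,231), yellow (167,246). The vial stands free at (287,207). Next is the vial.

```bash
python3 -m inch '[[0.065,0.037,-0.026,0,0],[0.065,0.074,-0.051,0,0],[0.065,0.111,-0.077,0,0],[0.065,0.148,-0.102,0,0],[0.065,0.185,-0.127,0,0],[0.065,0.222,-0.152,0,0],[0.065,0.255,-0.174,0,0],[0.065,0.267,-0.183,0,0],[0.065,0.267,-0.183,0,0],[0.065,0.267,-0.183,0.03,0],[0.065,0.267,-0.183,0.06,0],[0.065,0.267,-0.183,0.09,0],[0.065,0.267,-0.183,0.12,0],[0.065,0.267,-0.183,0.14,0],[0.065,0.267,-0.183,0.155,0],[0.065,0.267,-0.183,0.17,0],[0.065,0.267,-0.183,0.182,0],[0.065,0.267,-0.183,0.182,0],[0.065,0.267,-0.183,0.182,0],[0.065,0.267,-0.183,0.182,0]]'; python3 -m inch '[[0.02,0,0,0,0],[0.02,0,0,0,0],[0.02,0,0,0,0],[0.02,0,0,0,0],[0.02,0,0,0,0],[0.02,0,0,0,0],[0.02,0,0,0,0],[0.02,0,0,0,0]]' 30;  python3 -c "
from h import *
delta([.5321,.2377,.2])
c=vision.read_camera('scene'); cv2.imwrite('pics/s6.png',cv2.resize(c['pixels'][120:280,180:360,::-1],None,fx=3,fy=3))"
```

```text
clock: 24.35
tcp_pos: [0.6325, -0.0041, 0.0525]
tcp_rot: [0.987, 0.164, 0.001, 0.0]
force: [0.1, -0.6, -0.2]
grip_width: 0.065
finger_force: 0.0
clock: 25.15
tcp_pos: [0.6321, -0.004, 0.0519]
tcp_rot: [0.987, 0.164, 0.0, 0.0]
force: [-0.2, 0.8, 5.4]
grip_width: 0.0267
finger_force: 29.8
t 25.15 tcp [ 0.6321 -0.004   0.0519] x [0.947 0.323 0.001] y [ 0.323 -0.947  0.   ] w 0.0267 F [-0.2  0.8  5.4]
delta tool mm [ -16.5 -261.  -148.2]
```

View pics/s6.png

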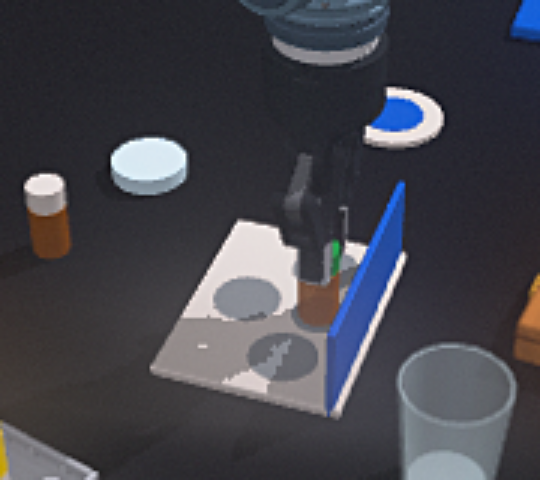

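The vial is gripped (crop 318,270). Lifting it and carrying it to the coaster.

```bash
python3 -m inch '[[0.015,0,0,-0.01,0],[0.015,0,0,-0.03,0],[0.015,0,0,-0.06,0],[0.015,0,0,-0.09,0],[0.015,0,0,-0.11,0],[0.015,0,0,-0.12,0],[0.015,0,0,-0.12,0],[0.015,-0.003,-0.04,-0.12,0],[0.015,-0.006,-0.08,-0.12,0],[0.015,-0.008,-0.12,-0.12,0],[0.015,-0.01,-0.16,-0.12,0],[0.015,-0.013,-0.2,-0.12,0],[0.015,-0.015,-0.235,-0.12,0],[0.015,-0.0165,-0.255,-0.12,0],[0.015,-0.0165,-0.261,-0.12,0],[0.015,-0.0165,-0.261,-0.12,0],[0.015,-0.0165,-0.261,-0.12,0],[0.015,-0.0165,-0.261,-0.12,0]]'; python3 -m inch '[[0.015,0,0,0.03,0],[0.015,0,0,0.06,0],[0.015,0,0,0.09,0],[0.015,0,0,0.108,0],[0.015,0,0,0.11,0],[0.015,0,0,0.11,0],[0.015,0,0,0.11,0],[0.015,0,0,0.11,0]]'; python3 -c "
from h import *
delta([.5321,.2377,.05])
c=vision.read_camera('scene'); cv2.imwrite('pics/s7.png',cv2.resize(c['pixels'][80:240,200:380,::-1],None,fx=3,fy=3))"
```

```text
clock: 27.0
tcp_pos: [0.5322, 0.2366, 0.171]
tcp_rot: [0.987, 0.163, -0.0, 0.0]
force: [-0.4, 0.5, -0.2]
grip_width: 0.0265
finger_force: 29.8
clock: 27.8
tcp_pos: [0.533, 0.2378, 0.0629]
tcp_rot: [0.987, 0.163, 0.001, -0.0]
force: [0.5, -0.6, -0.2]
grip_width: 0.0272
finger_force: 29.8
t 27.8 tcp [0.533  0.2378 0.0629] x [0.947 0.322 0.003] y [ 0.322 -0.947  0.   ] w 0.0272 F [ 0.5 -0.6 -0.2]
delta tool mm [-1.  -0.2 12.9]
```

View pics/s7.png

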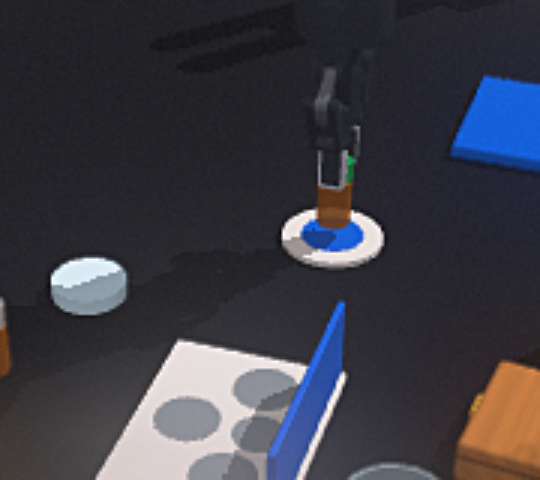

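The vial hangs upright about 12 mm above the blue disc (crop 333,220), and all the rack places are free. Lowering and releasing.

```bash
python3 -m inch '[[0.015,-0.001,0,0.005,0],[0.015,-0.001,0,0.009,0],[0.015,-0.001,0,0.012,0],[0.015,-0.001,0,0.013,0],[0.015,-0.001,0,0.013,0],[0.015,-0.001,0,0.013,0],[0.015,-0.001,0,0.013,0]]'; python3 -m inch '[[0.065,0,0,0,0],[0.065,0,0,0,0],[0.065,0,0,0,0],[0.065,0,0,0,0],[0.065,0,0,0,0]]'; python3 -m inch '[[0.065,0,0,-0.03,0],[0.065,0,0,-0.07,0],[0.065,0,0,-0.11,0],[0.065,0,0,-0.15,0],[0.065,0,0,-0.18,0],[0.065,0,0,-0.183,0],[0.065,0,0,-0.183,0]]';  python3 - <<'E'
from h import *
c=vision.read_camera('scene'); cv2.imwrite('pics/s8.png',cv2.resize(c['pixels'][80:240,200:380,::-1],None,fx=3,fy=3))
for a,ce,s in comps(c,"green",(270,90,350,180))[:1]: print("vial",(ray(c,[ce],.055)*1000).round(1))
c=vision.read_camera('top')
for a,ce,s in comps(c,"green",(130,165,190,225))[:1]: print("vial",(ray(c,[ce],.055)*1000).round(1))
delta([.438,-.2634,.234])
E
```

```text
clock: 28.55
tcp_pos: [0.5315, 0.2376, 0.05]
tcp_rot: [0.987, 0.164, 0.0, 0.0]
force: [-4.5, -0.8, 11.2]
grip_width: 0.0265
finger_force: 30.8
clock: 29.05
tcp_pos: [0.5307, 0.2373, 0.048]
tcp_rot: [0.987, 0.164, -0.0, 0.0]
force: [0.6, -0.5, -0.3]
grip_width: 0.0645
finger_force: 0.0
clock: 29.75
tcp_pos: [0.5312, 0.2374, 0.232]
tcp_rot: [0.987, 0.164, 0.001, -0.0]
force: [-0.0, 0.1, -1.7]
grip_width: 0.0652
finger_force: 0.0
vial [[530.1 239.5  55. ]]
vial [[531.  235.8  55. ]]
t 29.85 tcp [0.5299 0.2371 0.2294] x [ 0.947  0.323 -0.003] y [ 0.323 -0.947 -0.   ] w 0.0652 F [1.2 0.4 0.2]
delta tool mm [-248.5  444.1   -4. ]
```

View pics/s8.png

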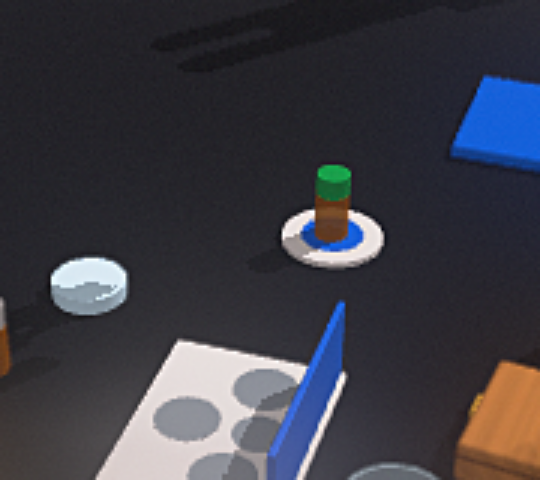

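The vial stands in the middle of the blue disc (crop 333,235). Returning the bottles now, blue first.

```bash
python3 -m inch '[[0.065,-0.022,0.04,0,0],[0.065,-0.045,0.08,0,0],[0.065,-0.067,0.12,0,0],[0.065,-0.09,0.16,0,0],[0.065,-0.112,0.2,0,0],[0.065,-0.135,0.24,0,0],[0.065,-0.158,0.28,0,0],[0.065,-0.18,0.32,0,0],[0.065,-0.203,0.36,0,0],[0.065,-0.225,0.4,0,0],[0.065,-0.243,0.43,0,0],[0.065,-0.25,0.444,0,0],[0.065,-0.25,0.444,0,0],[0.065,-0.25,0.444,0,0],[0.065,-0.25,0.444,0,0]]'; python3 -c "
from h import *
delta([.438,-.2634,.101])"
```

```text
clock: 31.35
tcp_pos: [0.4377, -0.262, 0.2307]
tcp_rot: [0.986, 0.164, -0.0, -0.001]
force: [0.7, -0.4, 0.5]
grip_width: 0.0649
finger_force: 0.0
t 31.35 tcp [ 0.4377 -0.262   0.2307] x [ 0.946  0.324 -0.   ] y [ 0.324 -0.946 -0.001] w 0.0649 F [ 0.7 -0.4  0.5]
delta tool mm [-1.000e-01  1.600e+00  1.297e+02]
```

```bash
python3 -m inch '[[0.065,0,0.001,0.03,0],[0.065,0,0.001,0.06,0],[0.065,0,0.001,0.09,0],[0.065,0,0.001,0.115,0],[0.065,0,0.001,0.13,0],[0.065,0,0.001,0.13,0],[0.065,0,0.001,0.13,0],[0.065,0,0.001,0.13,0],[0.065,0,0.001,0.13,0]]'; python3 -m inch '[[0.02,0,0,0,0],[0.02,0,0,0,0],[0.02,0,0,0,0],[0.02,0,0,0,0],[0.02,0,0,0,0],[0.02,0,0,0,0],[0.02,0,0,0,0],[0.02,0,0,0,0]]' 35; python3 -c "
from h import *
delta([.6075,.0384,.1])"
```

```text
clock: 32.25
tcp_pos: [0.4386, -0.2649, 0.1027]
tcp_rot: [0.986, 0.164, 0.001, 0.001]
force: [0.4, -0.2, 0.3]
grip_width: 0.065
finger_force: 0.0
clock: 33.05
tcp_pos: [0.4382, -0.2648, 0.1019]
tcp_rot: [0.987, 0.164, 0.0, 0.0]
force: [-0.2, 0.2, 5.4]
grip_width: 0.0325
finger_force: 35.1
t 33.05 tcp [ 0.4382 -0.2648  0.1019] x [0.947 0.323 0.   ] y [ 0.323 -0.947  0.001] w 0.0325 F [-0.2  0.2  5.4]
delta tool mm [ 258.1 -232.4    1.8]
```

```bash
python3 -m inch '[[0.02,0,0,-0.01,0],[0.02,0,0,-0.03,0],[0.02,0,0,-0.06,0],[0.02,0,0,-0.09,0],[0.02,0,0,-0.12,0],[0.02,0,0,-0.135,0],[0.02,0,0,-0.135,0],[0.02,0.036,-0.032,-0.135,0],[0.02,0.072,-0.064,-0.135,0],[0.02,0.108,-0.096,-0.135,0],[0.02,0.144,-0.128,-0.135,0],[0.02,0.18,-0.16,-0.135,0],[0.02,0.216,-0.193,-0.135,0],[0.02,0.246,-0.22,-0.135,0],[0.02,0.258,-0.232,-0.135,0],[0.02,0.258,-0.232,-0.135,0],[0.02,0.258,-0.232,-0.135,0],[0.02,0.258,-0.232,-0.135,0]]'; python3 -m inch '[[0.02,0,0,0.03,0],[0.02,0,0,0.06,0],[0.02,0,0,0.09,0],[0.02,0,0,0.112,0],[0.02,0,0,0.12,0],[0.02,0,0,0.12,0],[0.02,0,0,0.12,0],[0.02,0,0,0.12,0],[0.02,0,0,0.12,0]]'; python3 -c "
from h import *
delta([.6075,.0384,.1059])"
```

```text
clock: 34.85
tcp_pos: [0.6065, 0.0371, 0.2355]
tcp_rot: [0.987, 0.163, -0.001, -0.0]
force: [-0.6, -0.9, -1.0]
grip_width: 0.0324
finger_force: 35.1
clock: 35.75
tcp_pos: [0.608, 0.0382, 0.1178]
tcp_rot: [0.987, 0.164, 0.001, 0.0]
force: [-0.3, -0.8, -2.1]
grip_width: 0.0328
finger_force: 35.1
t 35.75 tcp [0.608  0.0382 0.1178] x [0.947 0.323 0.002] y [ 0.323 -0.947  0.001] w 0.0328 F [-0.3 -0.8 -2.1]
delta tool mm [-0.5 -0.4 11.9]
```

```bash
python3 -m inch '[[0.02,0,0,0.004,0],[0.02,0,0,0.008,0],[0.02,0,0,0.011,0],[0.02,0,0,0.012,0],[0.02,0,0,0.012,0],[0.02,0,0,0.012,0],[0.02,0,0,0.012,0]]'; python3 -m inch '[[0.065,0,0,0,0],[0.065,0,0,0,0],[0.065,0,0,0,0],[0.065,0,0,0,0],[0.065,0,0,0,0]]'; python3 -m inch '[[0.065,0,0,-0.03,0],[0.065,0,0,-0.06,0],[0.065,0,0,-0.1,0],[0.065,0,0,-0.13,0],[0.065,0,0,-0.13,0],[0.065,-0.03,0.038,-0.13,0],[0.065,-0.06,0.076,-0.13,0],[0.065,-0.09,0.115,-0.13,0],[0.065,-0.12,0.153,-0.13,0],[0.065,-0.15,0.191,-0.13,0],[0.065,-0.18,0.23,-0.13,0],[0.065,-0.1955,0.25,-0.13,0],[0.065,-0.1955,0.25,-0.13,0],[0.065,-0.1955,0.25,-0.13,0],[0.065,-0.1955,0.25,-0.13,0]]'; python3 -c "
from h import *
delta([.5033,-.2612,.101])
c=vision.read_camera('scene'); print([(a,ce.round(1),s) for a,ce,s in comps(c,'blue',(275,155,301,187))])"
```

```text
clock: 36.45
tcp_pos: [0.6081, 0.0385, 0.106]
tcp_rot: [0.987, 0.164, 0.001, 0.0]
force: [-2.4, 0.9, 7.1]
grip_width: 0.0325
finger_force: 36.0
clock: 36.95
tcp_pos: [0.607, 0.0383, 0.104]
tcp_rot: [0.987, 0.164, -0.0, -0.0]
force: [-0.5, 0.3, 0.5]
grip_width: 0.0652
finger_force: 0.0
clock: 38.45
tcp_pos: [0.5029, -0.2602, 0.2337]
tcp_rot: [0.986, 0.164, -0.0, -0.001]
force: [0.0, -0.7, -0.4]
grip_width: 0.0647
finger_force: 0.0
t 38.45 tcp [ 0.5029 -0.2602  0.2337] x [ 0.946  0.324 -0.   ] y [ 0.324 -0.946 -0.001] w 0.0647 F [ 0.  -0.7 -0.4]
delta tool mm [1.000e-01 1.200e+00 1.327e+02]
[(363, array([289.8, 171.5]), array([281, 160,  18,  24], dtype=int32))]
```

```bash
python3 -m inch '[[0.065,0,0,0.03,0],[0.065,0,0,0.06,0],[0.065,0,0,0.09,0],[0.065,0,0,0.115,0],[0.065,0,0,0.132,0],[0.065,0,0,0.132,0],[0.065,0,0,0.132,0],[0.065,0,0,0.132,0],[0.065,0,0,0.132,0]]'; python3 -m inch '[[0.02,0,0,0,0],[0.02,0,0,0,0],[0.02,0,0,0,0],[0.02,0,0,0,0],[0.02,0,0,0,0],[0.02,0,0,0,0],[0.02,0,0,0,0],[0.02,0,0,0,0]]' 35; python3 -c "
from h import *
delta([.6391,-.0545,.1])"
```

```text
clock: 39.4
tcp_pos: [0.5037, -0.2617, 0.1038]
tcp_rot: [0.987, 0.164, 0.001, 0.001]
force: [-0.2, -0.1, -0.0]
grip_width: 0.0648
finger_force: 0.0
clock: 40.2
tcp_pos: [0.5032, -0.2617, 0.103]
tcp_rot: [0.987, 0.164, 0.0, 0.0]
force: [-0.2, 0.3, 5.1]
grip_width: 0.0325
finger_force: 35.0
t 40.2 tcp [ 0.5032 -0.2617  0.103 ] x [0.947 0.323 0.001] y [ 0.323 -0.947  0.001] w 0.0325 F [-0.2  0.3  5.1]
delta tool mm [ 195.5 -152.2    2.9]
```

```bash
python3 -m inch '[[0.02,0,0,-0.01,0],[0.02,0,0,-0.03,0],[0.02,0,0,-0.06,0],[0.02,0,0,-0.09,0],[0.02,0,0,-0.12,0],[0.02,0,0,-0.135,0],[0.02,0,0,-0.135,0],[0.02,0.039,-0.03,-0.135,0],[0.02,0.078,-0.061,-0.135,0],[0.02,0.117,-0.091,-0.135,0],[0.02,0.156,-0.121,-0.135,0],[0.02,0.185,-0.144,-0.135,0],[0.02,0.1955,-0.152,-0.135,0],[0.02,0.1955,-0.152,-0.135,0],[0.02,0.1955,-0.152,-0.135,0],[0.02,0.1955,-0.152,-0.135,0]]'; python3 -m inch '[[0.02,0,0,0.03,0],[0.02,0,0,0.06,0],[0.02,0,0,0.09,0],[0.02,0,0,0.112,0],[0.02,0,0,0.12,0],[0.02,0,0,0.12,0],[0.02,0,0,0.12,0],[0.02,0,0,0.12,0],[0.02,0,0,0.12,0]]'; python3 -c "
from h import *
delta([.6391,-.0545,.107])"
```

```text
clock: 41.8
tcp_pos: [0.638, -0.0558, 0.2367]
tcp_rot: [0.987, 0.163, -0.001, -0.0]
force: [-0.2, -1.1, -0.7]
grip_width: 0.0327
finger_force: 35.2
clock: 42.7
tcp_pos: [0.6396, -0.0547, 0.1189]
tcp_rot: [0.987, 0.164, 0.001, 0.001]
force: [-0.0, -0.4, -2.2]
grip_width: 0.0327
finger_force: 35.2
t 42.7 tcp [ 0.6396 -0.0547  0.1189] x [0.947 0.323 0.002] y [ 0.323 -0.947  0.001] w 0.0327 F [-0.  -0.4 -2.2]
delta tool mm [-0.5 -0.4 11.9]
```

```bash
python3 -m inch '[[0.02,-0.0005,0,0.004,0],[0.02,-0.0005,0,0.008,0],[0.02,-0.0005,0,0.011,0],[0.02,-0.0005,0,0.012,0],[0.02,-0.0005,0,0.012,0],[0.02,-0.0005,0,0.012,0],[0.02,-0.0005,0,0.012,0]]'; python3 -m inch '[[0.065,0,0,0,0],[0.065,0,0,0,0],[0.065,0,0,0,0],[0.065,0,0,0,0],[0.065,0,0,0,0]]'; python3 -m inch '[[0.065,0,0,-0.03,0],[0.065,0,0,-0.06,0],[0.065,0,0,-0.1,0],[0.065,0,0,-0.13,0],[0.065,0,0,-0.13,0],[0.065,-0.03,0.038,-0.13,0],[0.065,-0.06,0.077,-0.13,0],[0.065,-0.09,0.115,-0.13,0],[0.065,-0.12,0.154,-0.13,0],[0.065,-0.131,0.168,-0.13,0],[0.065,-0.131,0.168,-0.13,0],[0.065,-0.131,0.168,-0.13,0],[0.065,-0.131,0.168,-0.13,0]]'; python3 -c "
from h import *
delta([.5692,-.2557,.1017])
c=vision.read_camera('scene'); print([(a,ce.round(1),s) for a,ce,s in comps(c,'red',(225,150,325,260))])"
```

```text
clock: 43.4
tcp_pos: [0.6392, -0.0545, 0.107]
tcp_rot: [0.987, 0.164, 0.001, 0.0]
force: [-1.8, 1.8, 6.6]
grip_width: 0.0329
finger_force: 35.9
clock: 43.9
tcp_pos: [0.6382, -0.0546, 0.1051]
tcp_rot: [0.987, 0.164, -0.0, -0.0]
force: [-0.2, -0.5, 0.8]
grip_width: 0.0647
finger_force: 0.0
clock: 45.2
tcp_pos: [0.5689, -0.2543, 0.2349]
tcp_rot: [0.986, 0.164, -0.0, -0.0]
force: [1.1, 0.8, 0.4]
grip_width: 0.065
finger_force: 0.0
t 45.2 tcp [ 0.5689 -0.2543  0.2349] x [ 0.946  0.324 -0.   ] y [ 0.324 -0.946 -0.001] w 0.065 F [1.1 0.8 0.4]
delta tool mm [ -0.2   1.5 133.1]
[(415, array([274.3, 200.4]), array([265, 188,  19,  26], dtype=int32)), (200, array([274.6, 228.1]), array([266, 220,  18,  16], dtype=int32))]
```

Red is back to within about half a pixel (274.3,200.4 against 273.9,200.3). Yellow is next.

```bash
python3 -m inch '[[0.065,0,0,0.03,0],[0.065,0,0,0.06,0],[0.065,0,0,0.09,0],[0.065,0,0,0.115,0],[0.065,0,0,0.132,0],[0.065,0,0,0.132,0],[0.065,0,0,0.132,0],[0.065,0,0,0.132,0],[0.065,0,0,0.132,0]]'; python3 -m inch '[[0.02,0,0,0,0],[0.02,0,0,0,0],[0.02,0,0,0,0],[0.02,0,0,0,0],[0.02,0,0,0,0],[0.02,0,0,0,0],[0.02,0,0,0,0],[0.02,0,0,0,0]]' 35; python3 -c "
from h import *
delta([.5834,-.0203,.1])"
```

```text
clock: 46.15
tcp_pos: [0.5695, -0.2564, 0.1051]
tcp_rot: [0.987, 0.164, 0.001, 0.001]
force: [-1.2, -0.1, -0.6]
grip_width: 0.0651
finger_force: 0.0
clock: 46.95
tcp_pos: [0.5689, -0.2561, 0.104]
tcp_rot: [0.987, 0.164, 0.0, 0.0]
force: [0.7, 0.2, 5.3]
grip_width: 0.0324
finger_force: 34.9
t 46.95 tcp [ 0.5689 -0.2561  0.104 ] x [0.947 0.323 0.001] y [ 0.323 -0.947  0.001] w 0.0324 F [0.7 0.2 5.3]
delta tool mm [  89.8 -218.6    3.9]
```

```bash
python3 -m inch '[[0.02,0,0,-0.01,0],[0.02,0,0,-0.03,0],[0.02,0,0,-0.06,0],[0.02,0,0,-0.09,0],[0.02,0,0,-0.12,0],[0.02,0,0,-0.135,0],[0.02,0,0,-0.135,0],[0.02,0.018,-0.044,-0.135,0],[0.02,0.036,-0.088,-0.135,0],[0.02,0.054,-0.132,-0.135,0],[0.02,0.072,-0.176,-0.135,0],[0.02,0.085,-0.208,-0.135,0],[0.02,0.09,-0.2185,-0.135,0],[0.02,0.09,-0.2185,-0.135,0],[0.02,0.09,-0.2185,-0.135,0],[0.02,0.09,-0.2185,-0.135,0]]'; python3 -m inch '[[0.02,0,0,0.03,0],[0.02,0,0,0.06,0],[0.02,0,0,0.09,0],[0.02,0,0,0.112,0],[0.02,0,0,0.12,0],[0.02,0,0,0.12,0],[0.02,0,0,0.12,0],[0.02,0,0,0.12,0],[0.02,0,0,0.12,0]]'; python3 -c "
from h import *
delta([.5834,-.0203,.108])"
```

```text
clock: 48.55
tcp_pos: [0.5831, -0.0215, 0.2377]
tcp_rot: [0.987, 0.163, -0.0, 0.0]
force: [0.4, -0.3, -0.6]
grip_width: 0.0324
finger_force: 35.1
clock: 49.45
tcp_pos: [0.5841, -0.0202, 0.1198]
tcp_rot: [0.987, 0.164, 0.001, 0.0]
force: [0.2, 0.6, -0.8]
grip_width: 0.0324
finger_force: 35.1
t 49.45 tcp [ 0.5841 -0.0202  0.1198] x [0.947 0.323 0.002] y [ 0.323 -0.947  0.001] w 0.0324 F [ 0.2  0.6 -0.8]
delta tool mm [-0.7 -0.2 11.8]
```

```bash
python3 -m inch '[[0.02,-0.0005,0,0.004,0],[0.02,-0.0005,0,0.008,0],[0.02,-0.0005,0,0.011,0],[0.02,-0.0005,0,0.012,0],[0.02,-0.0005,0,0.012,0],[0.02,-0.0005,0,0.012,0],[0.02,-0.0005,0,0.012,0]]'; python3 -m inch '[[0.065,0,0,0,0],[0.065,0,0,0,0],[0.065,0,0,0,0],[0.065,0,0,0,0],[0.065,0,0,0,0]]'; python3 -m inch '[[0.065,0,0,-0.03,0],[0.065,0,0,-0.06,0],[0.065,0,0,-0.1,0],[0.065,0,0,-0.13,0],[0.065,0,0,-0.13,0],[0.065,-0.03,0.038,-0.13,0],[0.065,-0.06,0.077,-0.13,0],[0.065,-0.09,0.115,-0.13,0],[0.065,-0.12,0.154,-0.13,0],[0.065,-0.131,0.19,-0.13,0],[0.065,-0.131,0.23,-0.13,0],[0.065,-0.131,0.26,-0.13,0],[0.065,-0.131,0.26,-0.13,0],[0.065,-0.131,0.26,-0.13,0]]'; python3 - <<'E'
from h import *
c=vision.read_camera('scene'); d=vision.read_camera("top")
im=np.hstack([c['pixels'][130:280,170:340],d["pixels"][110:260,140:310]])[:,:,::-1]; cv2.imwrite('pics/s9.png',cv2.resize(im,None,fx=2.3,fy=2.3))
for col in ("red","blue","yellow"):
    for n,k in (("scene",c),("top",d)):
        b=((232,150,248,169),(275,155,301,187))[n=="scene"] if col=="blue" else ((225,150,325,260) if n=="scene" else (215,120,310,205))
        print(col,n,[(a,ce.round(1),(ray(k,[ce],.105)[0]*1000).round(1)) for a,ce,s in comps(k,col,b)[:1]])
state()
E
```

```text
clock: 50.15
tcp_pos: [0.5837, -0.0201, 0.108]
tcp_rot: [0.987, 0.164, 0.001, 0.0]
force: [-1.2, 1.0, 7.7]
grip_width: 0.0325
finger_force: 35.8
clock: 50.65
tcp_pos: [0.5826, -0.0201, 0.106]
tcp_rot: [0.987, 0.164, -0.0, -0.0]
force: [-0.1, 0.6, -1.0]
grip_width: 0.0651
finger_force: 0.0
clock: 52.05
tcp_pos: [0.5421, -0.3084, 0.2349]
tcp_rot: [0.987, 0.163, -0.001, -0.001]
force: [0.1, 0.8, 0.0]
grip_width: 0.0653
finger_force: 0.0
red scene [(414, array([274.4, 200.4]), array([639.9, -53.8, 105. ]))]
red top [(203, array([280.8, 145.1]), array([641.7, -56.1, 105. ]))]
blue scene [(358, array([289.9, 171.5]), array([608.1,  40.6, 105. ]))]
blue top [(201, array([238.3, 157.6]), array([610.7,  38.5, 105. ]))]
yellow scene [(370, array([260.8, 180.9]), array([581.2, -20.1, 105. ]))]
yellow top [(177, array([264.9, 171.2]), array([581.3, -21.9, 105. ]))]
t 52.15 tcp [ 0.5423 -0.3074  0.2355] x [ 0.946  0.323 -0.001] y [ 0.323 -0.946 -0.001] w 0.0649 F [ 0.4  0.1 -0.7]
```

View pics/s9.png

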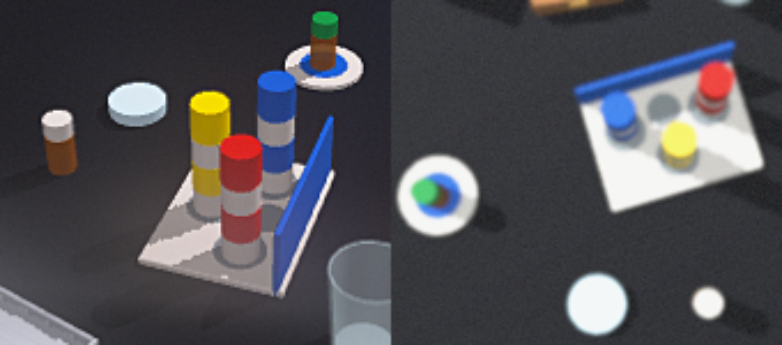

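All three bottles are upright on their original discs, within about 1–2 mm of where they started. The vial is on the coaster's blue disc, and the spare vial and petri dish haven't been touched.

```bash
python3 -c "
from station import arm
print(arm.hand_in())"
```

```text
the job is handed in; nothing more can be done
None
```

The job is handed in at about 52 s on the robot's clock: the oil vial stands in the middle of the coaster, and all three bottles are upright on the rack within about 2 mm of where they started.

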